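# Snap the turner and the meat fork into the utensil rack

### The job

Put the turner and the two-pronged fork from the white board away on the sloping utensil rack: snap each handle into the free pair of spring clips that fits it, with the middle of the handle midway between its two clips and the working end hanging down the slope, and press it fully home in both clips. Leave the skimmer in its clips, and do not knock over or push away the pot, the jar or the bottle.

Things in the scene. Friction and masses are not known exactly. Their poses are not given: they have to be found in the camera images.
- turner: Slotted steel turner lying flat on the white board (15 mm thick), blade towards the robot: straight round tube handle, 13 mm thick, 160 mm long, then a thin neck and a flat blade 74 mm wide; 276 mm overall, about 0.15 kg, balancing 31 mm from the handle's middle towards the blade. Origin: middle of the handle, on its axis, 6.5 mm above the board. x along the handle from blade to butt, z up.
- turner_tip (a point): Middle of the front edge of the turner's blade, 190 mm from its origin.
- fork: Two-pronged meat fork lying beside the turner, 120 mm apart, prongs towards the robot: straight round wooden handle, 22 mm thick, 150 mm long, then a thin steel neck and two prongs 20 mm apart; 270 mm overall, about 0.15 kg, balancing 27 mm from the handle's middle towards the prongs. Origin: middle of the handle, on its axis, 11 mm above the board. x from prongs to butt, z up.
- fork_tip (a point): Midway between the points of the fork's two prongs, 185 mm from its origin.
- rack: Fixed open steel utensil rack over a drip tray, 296 mm wide, 190 mm high, from 175 mm on the low side to 122 mm on the high side of its origin. Its face slopes 35 degrees from level, low edge to the robot. Three places 92 mm apart, in any order, each with two sprung clips, one up-slope of the other, on two cross bars. Origin: on the table under the middle place's seat; x level, to the high side.
- small_clips_seat: Free pair of small clips (each 14 mm wide, 45 mm up- and down-slope of the origin, nothing between them before or behind), for the 13 mm handle. Origin: where the middle of a seated handle's axis lies, 150 mm above the table. x up the slope along the handle, y across the row, z square out of the face (35 degrees from vertical). Lips 7 mm apart, flared to 22 mm at the front edge, 17 mm out.
- small_clips_press (a point): 30 mm straight out (along the seat's z) from the small seat's origin: a handle here is clear of the jaws. Pressed square in, within 4 mm of the middle, it meets the flares 12 mm from home, needs about 13 N for the pair, most of it 8 mm from home, and snaps down on its saddles over the last 3 mm.
- large_clips_seat: Free pair of large clips, for the 22 mm handle. Origin, axes and spacing as for the small seat (also 150 mm above the table). Lips 15 mm apart, flared to 30 mm at the front edge, 19 mm out.
- large_clips_press (a point): 30 mm straight out (along the seat's z) from the large seat's origin: clear of the jaws. A 22 mm handle pressed square in, within 4 mm of the middle, meets the flares 15 mm from home, needs about 13 N for the pair, most of it 11 mm from home, and snaps down on its saddles over the last 4 mm.
- taken_clips_seat: The other pair of large clips, holding the skimmer. Origin and axes as for the other seats.
- skimmer: Skimmer with a round wooden handle, 22 mm thick, 150 mm long, and a perforated steel disc 76 mm across, held in its own clips, disc at the low end. Origin: middle of the handle, on its axis; x towards the butt. To be left there.
- crock: Small open steel pot, 74 mm across the rim, 85 mm high, with a red plastic spoon leaning in it (145 mm high). A bystander. Origin: centre of its underside.
- jar: Glass jar with a black lid, 66 mm in diameter, 95 mm high. A bystander. Origin: centre of its underside.
- sauce: Yellow sauce bottle with a white cap, 54 mm in diameter, 150 mm high. A bystander. Origin: centre of its underside.

How it is judged:
At the end, for the whole second after the job is handed in: Turner seated in both small clips, fork in both free large clips: middle of each handle within 20 mm along the slope and 3 mm across and in depth of the seat point, in line to 0.06 rad, working end down-slope, at rest. Skimmer still seated in its clips (30 mm along, 3 mm otherwise) (x of turner in the frame of small_clips_seat between -0.02 and 0.02 m and y of turner in the frame of small_clips_seat between -0.003 and 0.003 m and z of turner in the frame of small_clips_seat between -0.003 and 0.003 m and angle between the x axis of turner and the x axis of small_clips_seat, either way round below 0.06 rad and x of turner_tip in the frame of small_clips_seat below -0.1 m and linear speed of each of turner, fork below 0.02 m/s and angular speed of each of turner, fork below 0.2 rad/s and x of fork in the frame of large_clips_seat between -0.02 and 0.02 m and y of fork in the frame of large_clips_seat between -0.003 and 0.003 m and z of fork in the frame of large_clips_seat between -0.003 and 0.003 m and angle between the x axis of fork and the x axis of large_clips_seat, either way round below 0.06 rad and x of fork_tip in the frame of large_clips_seat below -0.1 m and x of skimmer in the frame of taken_clips_seat between -0.03 and 0.03 m and y of skimmer in the frame of taken_clips_seat between -0.003 and 0.003 m and z of skimmer in the frame of taken_clips_seat between -0.003 and 0.003 m and angle between the x axis of skimmer and the x axis of taken_clips_seat, either way round below 0.06 rad); the robot touches nothing.
It fails at once if the steel pot is knocked over or pushed more than 30 mm (distance of crock from where it was at the start of the episode above 0.03 m or angle between crock's own z axis and vertical above 0.35 rad).
It fails at once if the glass jar is knocked over or pushed more than 30 mm (distance of jar from where it was at the start of the episode above 0.03 m or angle between jar's own z axis and vertical above 0.35 rad).
It fails at once if the sauce bottle is knocked over or pushed more than 30 mm (distance of sauce from where it was at the start of the episode above 0.03 m or angle between sauce's own z axis and vertical above 0.35 rad).
It fails at once if the skimmer is knocked or pulled out of its clips (more than 30 mm from its start) (distance of skimmer from where it was at the start of the episode above 0.03 m).
It also fails if it takes over 69 s, if anything falls off the work surface, if the arm or the gripper's body presses on something with over 40 N, if the wrist force passes 120 N, or if a joint passes its speed limit or range.

### The arm

A 7-joint arm with a two-finger parallel gripper is mounted at the origin on the work surface. World frame = base frame: x ahead of the robot, y to its left, z up, the work surface at z = 0. Lengths are in m, angles in rad, forces in N, time in s.
With the tool pointing down it reaches from about 0.425 to 0.875 m from the base axis. Payload 4.7 kg.
Tool frame: the origin (TCP) lies on the centre line of the jaws, within the pads' length; the fingertips stand 19 mm ahead of it and the grasp point (between the pads) is the TCP (ctrl.nose_length is the distance from the TCP to the fingertips, in m); z points along the fingers, x is the direction in which the jaws open and shut, and the axes are right-handed (so a half turn about z gives the same grasp; the last joint's range is limited). The gripper opens to 87 mm and grips with 3 to 60 N. Pads are 19 mm wide; open, the fingers measure 117 mm over their backs; the gripper's body (75 mm by 190 mm) begins 51 mm behind the grasp point.
Start: joints at [1.328, 0.321, -0.07, 1.45, 0.023, 1.371, -0.057], TCP at [0.165, -0.629, 0.242] pointing down, gripper open.
Joint ranges: [-2.86, 2.86], [-0.3, 2.09], [-1.38, 1.24], [0.06, 2.45], [-1.56, 4.7], [0.09, 2.05], [-2.69, 2.69]. Speed limits (rad/s): [2.57, 2.57, 3.14, 3.14, 3.14, 3.14, 3.14].

### API

Orientations are given as a rotation vector (axis times angle).
In Python, from bench import ctrl gives the robot as it stands. The module is installed in compiled form; this text tells all that it offers.
- The arm moves only by the shell command python3 -m crank 'ROWS' [OPENING] [FORCE]. ROWS is a JSON object of lists of equal length, an entry for each row: "dp": the shift along the tool's x, y, z in cm, a list of three; "delta_rot": the turn, a rotation vector about the tool's x, y, z in rad, a list of three. In form: {"dp": [[x, y, z], ...], "delta_rot": [[rx, ry, rz], ...]}. A call has exactly 8 rows; each row shifts and turns the commanded pose from where the row before left it, along the tool's axes as they then stand; what a row does not reach is not made up. A row lasts 1/10 s, in which the tool goes at most 50 mm and 8.59 degrees, less where a joint would pass 70% of its speed; a pose out of reach is approached as far as the arm can. A call with a gripper value outside its range is refused whole. OPENING is the finger opening in cm, from 0 to 8.7, set as the call begins (- or left out, the last holds). The fingers move at their own pace and stop on an object; FORCE is the grip in N (left out, the last holds). Time passes only in rows, so rows that do not move let the fingers close, or fill a call up. It gives the time, the measured TCP pose, the force and the opening at its end, in the units of the state.
- ctrl.get_state(): the state, without advancing time (a new reading comes with each control period).
- ctrl.get_image(name): name is "side" or "top" or "wrist"; returns the picture (420x560x3 uint8, blue, green, red); there is no depth.
- ctrl.camera_info(name): a dict with "camera_matrix" (3x3 intrinsics, pixels), "xyz" and "orientation" of the camera in the world. Camera axes: x right, y down, z forward; pixel columns grow to the right and rows downward; lengths in m; the calibration is good to about 2 mm. A picture is of the moment at which its call begins: read the wrist's pose just before it. camera_info takes no time and is no camera call; for the wrist camera it gives the pose at the moment of the call.
- ctrl.close_job(): hands the job in, once; it reports no verdict.
The state is a dict: "time": time; "joint_positions": joint angles; "qd": joint speeds; "joint_torque": joint torques, N m; "position": TCP position; "tool_rot": TCP orientation; "ft_force": force on the tool from outside, world axes, zero at the start; "torque": the same for the moment, N m; "grip_width": opening from 0.0 (shut) to 1.0 (fully open).
Only numpy, scipy, OpenCV 4.12 (cv2) and the standard library are available. Lean on these libraries where they do the work, as an engineer would, in place of code of your own. Each camera call takes 0.05 s, during which the arm holds its last target.

## Working session

There is one attempt and no reset: what is moved stays moved. The work goes in short steps, Python scripts to look and compute and a shell command to move; the robot and the scene stay as the last step left them, time stands still between calls to the robot, and variables do not carry over. Pictures are saved under pics/ and viewed, and the job is handed in when it is done.

```bash
mkdir -p pics; ls; python3 - <<'E'
from bench import ctrl
import cv2,numpy as np
print(ctrl.get_state())
for n in ["side","top","wrist"]:
    print(n,ctrl.camera_info(n))
    im=ctrl.get_image(n); cv2.imwrite(f"pics/a_{n}.png",im)
print(ctrl.nose_length)
E
```

```text
pics
{'time': 0.0, 'joint_positions': array([ 1.3280899 ,  0.32186402, -0.07009394,  1.45167194,  0.02264165,
        1.37082752, -0.05688317]), 'qd': array([ 1.51856484e-03,  3.31480682e-04,  1.35665477e-04, -7.72312267e-05,
       -1.59527765e-04, -1.89653788e-03,  1.03198449e-03]), 'joint_torque': array([ 7.24035181e-05, -4.91292071e+01, -4.03772732e-01, -3.12525809e+01,
       -6.40113931e-02,  4.37561644e-02,  1.41143446e-04]), 'position': array([ 0.16490597, -0.62818833,  0.24043649]), 'tool_rot': array([-2.48680082,  1.91794427,  0.0025922 ]), 'ft_force': array([-0.65246613,  1.00367952,  0.67568712]), 'torque': array([-0.0156553 ,  0.00140299,  0.043791  ]), 'grip_width': 1.001441450775107}
side {'camera_matrix': array([[383.6530544 ,   0.        , 279.77462404],
       [  0.        , 383.6530544 , 216.34976434],
       [  0.        ,   0.        ,   1.        ]]), 'xyz': array([0.22911177, 0.48305249, 0.94654546]), 'orientation': array([-0.70053666,  2.70886823, -0.98124033])}
top {'camera_matrix': array([[482.54505289,   0.        , 277.66280955],
       [  0.        , 482.54505289, 205.72278035],
       [  0.        ,   0.        ,   1.        ]]), 'xyz': array([ 0.31340657, -0.10615839,  1.48291041]), 'orientation': array([-2.12408969,  2.14903075, -0.2020128 ])}
wrist {'camera_matrix': array([[343.24974114,   0.        , 274.0168883 ],
       [  0.        , 343.24974114, 208.43582925],
       [  0.        ,   0.        ,   1.        ]]), 'xyz': array([ 0.2398666 , -0.60839818,  0.38271836]), 'orientation': array([ 2.29894408, -1.77284351, -0.25758139])}
0.019
```

View pics/a_side.png

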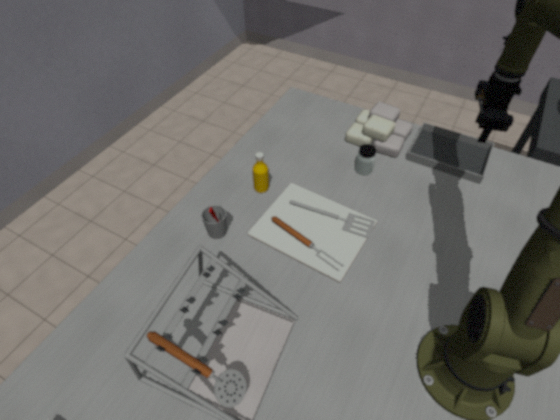

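View pics/a_top.png

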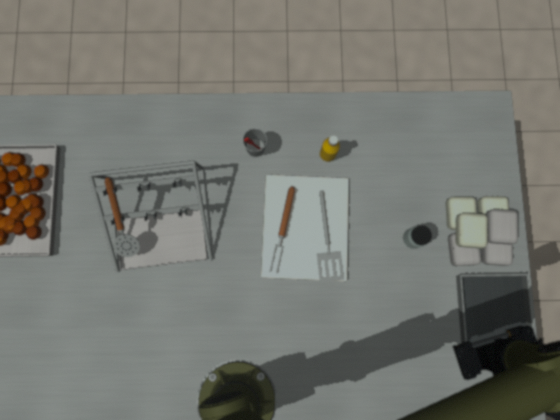

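View pics/a_wrist.png

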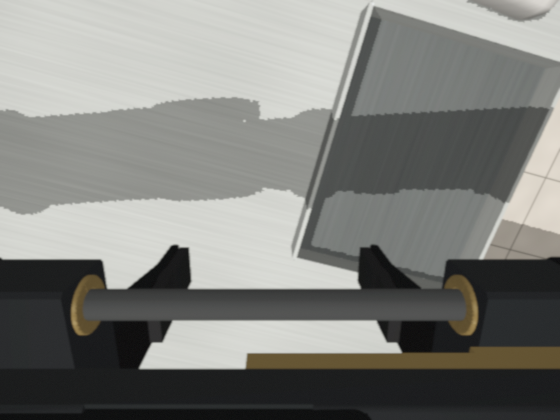

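```bash
cat > h.py <<'E'
from bench import ctrl
import cv2,numpy as np
from scipy.spatial.transform import Rotation as R
def cam(n):
    c=ctrl.camera_info(n); return np.array(c["camera_matrix"]),np.array(c["xyz"]),R.from_rotvec(c["orientation"]).as_matrix()
def ray(c,u,v):
    K,t,Rm=c; d=Rm@np.linalg.solve(K,[u,v,1.]); return t,d
def plane(c,u,v,z):
    t,d=ray(c,u,v); return t+d*(z-t[2])/d[2]
def proj(c,p):
    K,t,Rm=c; q=K@(Rm.T@(np.array(p)-t)); return q[:2]/q[2]
def tri(obs):
    A=np.zeros((3,3));b=np.zeros(3)
    for c,u,v in obs:
        t,d=ray(c,u,v); d=d/np.linalg.norm(d);P=np.eye(3)-np.outer(d,d);A+=P;b+=P@t
    return np.linalg.solve(A,b)
E
python3 - <<'E'
from h import *
t=cv2.imread("pics/a_top.png");s=cv2.imread("pics/a_side.png")
cv2.imwrite("pics/b_top.png",cv2.resize(t[150:280,80:250],None,fx=4.6,fy=4.6,interpolation=cv2.INTER_CUBIC))
cv2.imwrite("pics/b_side.png",cv2.resize(s[235:420,115:310],None,fx=3.2,fy=3.2,interpolation=cv2.INTER_CUBIC))
cv2.imwrite("pics/b_board.png",cv2.resize(t[165:290,250:360],None,fx=4.8,fy=4.8,interpolation=cv2.INTER_CUBIC))
E
```

```text
(no output)
```

View pics/b_top.png

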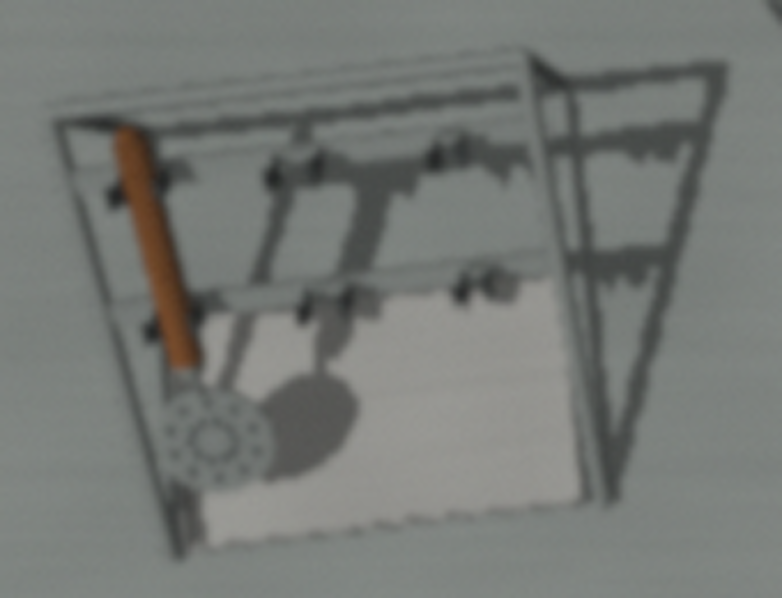

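View pics/b_side.png

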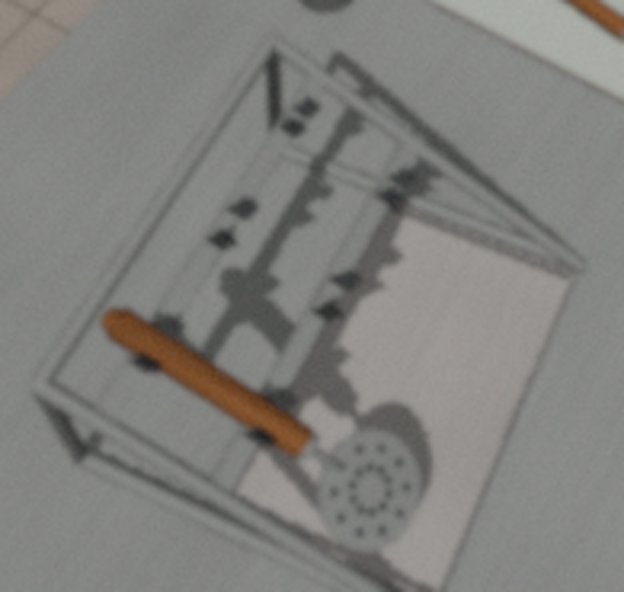

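View pics/b_board.png

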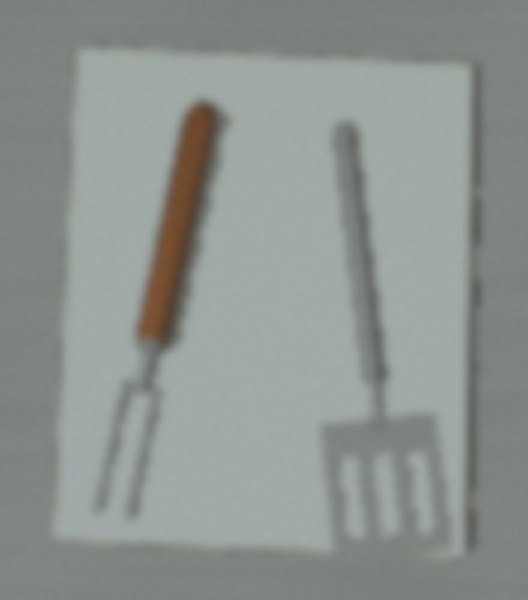

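```bash
python3 - <<'E'
from h import *
np.set_printoptions(precision=4,suppress=True)
s=ctrl.get_state(); T=R.from_rotvec(s["tool_rot"]).as_matrix(); print("tool",T)
K,t,Rw=cam("wrist"); print("cam in tool",T.T@(t-s["position"]),"\n",T.T@Rw)
c=cam("top"); d=cam("side")
b=lambda x,y:(x/4.8+250,y/4.8+165)
r=lambda x,y:(x/4.6+80,y/4.6+150)
for n,p,z in [("fork butt",(203,107),.026),("fork front",(153,340),.026),("tip1",(100,512),.02),("tip2",(133,516),.02),("turn butt",(345,128),.0215),("turn front",(375,380),.0215),("blade",(390,550),.018),("board",(78,50),.015),("board",(473,64),.015),("board",(465,555),.015),("board",(55,537),.015)]:
    print(n,plane(c,*b(*p),z))
for n,p,z in [("skim butt",(125,132),.2),("skim front",(183,362),.12),("mid up",(296,167),.185),("mid lo",(327,303),.135),("rt up",(450,150),.185),("rt lo",(477,288),.135)]:
    print(n,plane(c,*r(*p),z))
for n,p,z in [("crock",(255,143),.04),("sauce",(329,150),.07),("jar",(421,235),.095)]: print(n,plane(c,*p,z))
rs=lambda x,y:(x/3.2+115,y/3.2+235)
for n,p,q in [("top left corner",(58,120),(40,385)),("top right",(525,50),(275,42)),("lowright",(600,500),(580,268)),("skim butt",(125,132),(115,322)),("midup",(296,167),(233,222)),("midlo",(327,303),(340,295)),("rtup",(450,150),(300,117)),("rtlo",(477,288),(402,187))]:
    print(n,tri([(c,*r(*p)),(d,*rs(*q))]))
E
```

```text
tool [[ 0.2541 -0.9672 -0.0004]
 [-0.9672 -0.2541  0.0014]
 [-0.0014  0.0001 -1.    ]]
cam in tool [-0.0004 -0.0775 -0.1422] 
 [[ 1.     -0.0003  0.001 ]
 [-0.      0.9589  0.2836]
 [-0.001  -0.2836  0.9589]]
fork butt [ 0.6274 -0.1744  0.026 ]
fork front [ 0.4772 -0.1401  0.026 ]
tip1 [ 0.3701 -0.1055  0.02  ]
tip2 [ 0.3673 -0.1261  0.02  ]
turn butt [ 0.6136 -0.266   0.0215]
turn front [ 0.4507 -0.2803  0.0215]
blade [ 0.3443 -0.2869  0.018 ]
board [ 0.6685 -0.0943  0.015 ]
board [ 0.6566 -0.3514  0.015 ]
board [ 0.3407 -0.3343  0.015 ]
board [ 0.3551 -0.0771  0.015 ]
skim butt [0.6187 0.3359 0.2   ]
skim front [0.4921 0.3209 0.12  ]
mid up [0.5999 0.2386 0.185 ]
mid lo [0.5256 0.23   0.135 ]
rt up [0.6094 0.1474 0.185 ]
rt lo [0.5339 0.1386 0.135 ]
crock [ 0.7661 -0.0604  0.04  ]
sauce [ 0.7326 -0.2861  0.07  ]
jar [ 0.4673 -0.5422  0.095 ]
top left corner [0.6354 0.3873 0.1738]
top right [0.6705 0.104  0.1743]
lowright [ 0.4115  0.0787 -0.0026]
skim butt [0.6188 0.3379 0.1902]
midup [0.6011 0.2406 0.1764]
midlo [0.5262 0.2324 0.1234]
rtup [0.6111 0.1491 0.1748]
rtlo [0.5342 0.14   0.124 ]
```

```bash
cat > plan.py <<'E'
from h import *
np.set_printoptions(precision=4,suppress=True)
def pose():
    s=ctrl.get_state(); return np.array(s["position"]),R.from_rotvec(s["tool_rot"])
def frame(y,z):
    z=np.array(z,float);z/=np.linalg.norm(z);y=np.array(y,float);y-=z*(y@z);y/=np.linalg.norm(y)
    return R.from_matrix(np.c_[np.cross(y,z),y,z])
def plan(p0,R0,p1,R1,n,pad=None):
    """straight line + slerp, n rows; rows re-aimed after rounding (dp applied in row-start axes)"""
    p=p0.copy();Rc=R0;rows=[]
    for i in range(n):
        k=n-i
        dR=(Rc.inv()*R1).as_rotvec()/k
        dp=Rc.inv().apply((p1-p)/k)*100
        dp=np.round(dp,2);dR=np.round(dR,3); rows.append((dp,dR))
        p=p+Rc.apply(dp/100);Rc=Rc*R.from_rotvec(dR)
    print("dp",[list(map(float,r[0])) for r in rows]);print("rot",[list(map(float,r[1])) for r in rows])
    print("max cm",max(np.linalg.norm(r[0]) for r in rows),"max rad",max(np.linalg.norm(r[1]) for r in rows))
    return p,Rc
E
python3 - <<'E'
from plan import *
p,Rc=pose()
R1=frame([-np.cos(.088),-np.sin(.088),0],[0,0,-1])
plan(p,Rc,np.array([.532,-.273,.20]),R1,16)
E
```

```text
dp [[-1.56, -2.78, 0.26], [-1.6, -2.77, 0.26], [-1.63, -2.75, 0.26], [-1.65, -2.73, 0.26], [-1.68, -2.71, 0.26], [-1.71, -2.7, 0.25], [-1.74, -2.68, 0.26], [-1.77, -2.66, 0.25], [-1.79, -2.64, 0.26], [-1.82, -2.62, 0.25], [-1.85, -2.6, 0.26], [-1.88, -2.58, 0.25], [-1.9, -2.56, 0.26], [-1.93, -2.54, 0.25], [-1.96, -2.52, 0.26], [-1.99, -2.51, 0.25]]
rot [[0.0, 0.0, 0.011], [0.0, 0.0, 0.011], [0.0, 0.0, 0.01], [0.0, 0.0, 0.011], [0.0, 0.0, 0.01], [0.0, 0.0, 0.011], [0.0, 0.0, 0.01], [0.0, 0.0, 0.011], [0.0, 0.0, 0.01], [0.0, 0.0, 0.011], [0.0, 0.0, 0.01], [0.0, 0.0, 0.011], [0.0, 0.0, 0.01], [0.0, 0.0, 0.011], [0.0, 0.001, 0.01], [0.0, 0.0, 0.011]]
max cm 3.212895890003285 max rad 0.011
```

```bash
python3 -m crank '{"dp":[[-1.6,-2.8,0.2],[-1.6,-2.8,0.2],[-1.6,-2.75,0.3],[-1.65,-2.75,0.3],[-1.7,-2.7,0.25],[-1.7,-2.7,0.25],[-1.75,-2.7,0.25],[-1.75,-2.65,0.25]],"delta_rot":[[0,0,0.01],[0,0,0.01],[0,0,0.01],[0,0,0.01],[0,0,0.01],[0,0,0.01],[0,0,0.01],[0,0,0.015]]}' 8.7 40
python3 -m crank '{"dp":[[-1.8,-2.65,0.25],[-1.8,-2.6,0.25],[-1.85,-2.6,0.25],[-1.9,-2.6,0.25],[-1.9,-2.55,0.25],[-1.95,-2.5,0.25],[-1.95,-2.5,0.25],[-2,-2.5,0.25]],"delta_rot":[[0,0,0.01],[0,0,0.01],[0,0,0.01],[0,0,0.01],[0,0,0.01],[0,0,0.01],[0,0,0.01],[0,0,0.015]]}'
python3 - <<'E'
from plan import *
s=ctrl.get_state();print(s["joint_positions"],s["position"])
c=ctrl.camera_info("wrist");im=ctrl.get_image("wrist");cv2.imwrite("pics/c_wrist.png",im);np.save("c.npy",np.r_[c["xyz"],c["orientation"]])
E
```

```text
time: 0.95
position: [0.3496, -0.4492, 0.2212]
tool_rot: [2.403, -2.023, -0.001]
ft_force: [0.4, 0.2, -0.4]
grip_width: 1.005
time: 1.75
position: [0.5319, -0.2713, 0.2012]
tool_rot: [2.315, -2.124, -0.001]
ft_force: [0.1, 0.7, -0.8]
grip_width: 1.0
[ 0.7472  0.2546 -0.3767  1.6321  0.0972  1.2739 -1.1317] [ 0.5319 -0.2713  0.2012]
```

View pics/c_wrist.png

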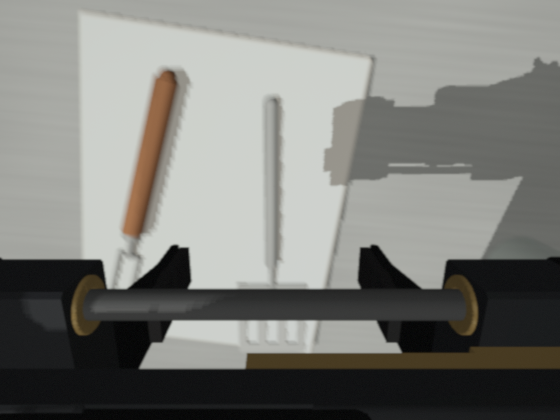

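```bash
python3 - <<'E'
from plan import *
c=np.load("c.npy");C=(cam("wrist")[0],c[:3],R.from_rotvec(c[3:]).as_matrix())
for n,a,b,z in [("turner",(271.5,98),(272,266),.0215),("fork",(168,72),(132,236),.026)]:
    A=plane(C,*a,z);B=plane(C,*b,z);d=A-B
    print(n,A,B,(A+B)/2,np.hypot(*d[:2]),np.arctan2(d[1],d[0]))
E
```

```text
turner [ 0.6165 -0.2617  0.0215] [ 0.4525 -0.276   0.0215] [ 0.5345 -0.2689  0.0215] 0.16457775314490503 0.0871824213337829
fork [ 0.6299 -0.171   0.026 ] [ 0.4752 -0.1354  0.026 ] [ 0.5526 -0.1532  0.026 ] 0.15874775060459953 -0.22616068882846807
```

```bash
python3 -m crank '{"dp":[[-0.15,-0.15,3],[0,0,3.5],[0,0,3.5],[0,0,3],[0,0,2],[0,0,1],[0,0,0.5],[0,0,0]],"delta_rot":[[0,0,0],[0,0,0],[0,0,0],[0,0,0],[0,0,0],[0,0,0],[0,0,0],[0,0,0]]}'
python3 -m crank '{"dp":[[0,0,0],[0,0,0],[0,0,0],[0,0,0],[0,0,0],[0,0,0],[0,0,0],[0,0,0]],"delta_rot":[[0,0,0],[0,0,0],[0,0,0],[0,0,0],[0,0,0],[0,0,0],[0,0,0],[0,0,0]]}' 0 50
```

```text
time: 2.6
position: [0.5328, -0.2707, 0.0366]
tool_rot: [2.316, -2.123, -0.0]
ft_force: [-0.2, -0.5, -0.3]
grip_width: 1.002
time: 3.4
position: [0.5327, -0.2706, 0.0365]
tool_rot: [2.316, -2.123, -0.0]
ft_force: [0.0, 1.3, -0.0]
grip_width: 0.352
```

```bash
python3 -m crank '{"dp":[[0,0,0],[0,0,0],[0,0,0],[0,0,0],[0,0,0],[0,0,0],[0,0,0],[0,0,0]],"delta_rot":[[0,0,0],[0,0,0],[0,0,0],[0,0,0],[0,0,0],[0,0,0],[0,0,0],[0,0,0]]}'
python3 -m crank '{"dp":[[0,0,-0.5],[0,0,-1],[0,0,-2],[0,0,-2],[0,0,-2],[0,0,-2],[0,0,-2],[0,0,-2]],"delta_rot":[[0,0,0],[0,0,0],[0,0,0],[0,0,0],[0,0,0],[0,0,0],[0,0,0],[0,0,0]]}'
python3 - <<'E'
from plan import *
s=ctrl.get_state();print(s["joint_positions"],s["position"])
c=ctrl.camera_info("wrist");im=ctrl.get_image("wrist");cv2.imwrite("pics/d_wrist.png",im)
cv2.imwrite("pics/d_side.png",ctrl.get_image("side"))
E
```

```text
time: 4.2
position: [0.5327, -0.2706, 0.0365]
tool_rot: [2.316, -2.123, -0.0]
ft_force: [0.1, 0.3, -0.4]
grip_width: 0.133
time: 5.0
position: [0.5328, -0.2706, 0.1733]
tool_rot: [-2.316, 2.123, -0.002]
ft_force: [0.9, -0.6, -0.8]
grip_width: 0.129
[ 0.7449  0.2749 -0.377   1.6656  0.1069  1.2205 -1.1397] [ 0.5328 -0.2706  0.1733]
```

View pics/d_wrist.png

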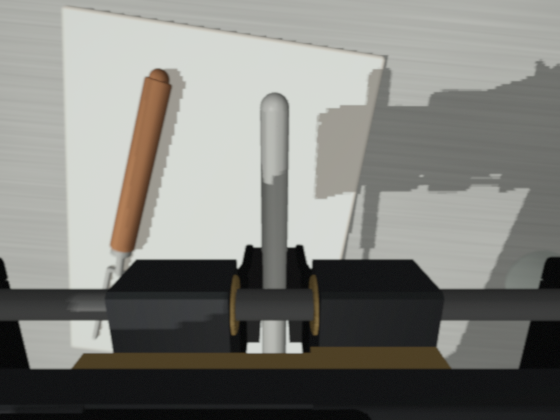

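View pics/d_side.png

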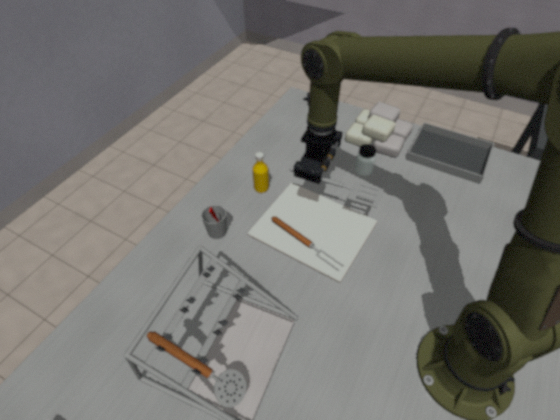

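```bash
cat >> plan.py <<'E'
def rack(phi):
    ex=np.array([np.cos(phi),np.sin(phi),0]);ez=np.array([0,0,1.]);a=np.radians(35)
    X=ex*np.cos(a)+ez*np.sin(a);Z=-ex*np.sin(a)+ez*np.cos(a);return X,np.cross(Z,X),Z
E
python3 - <<'E'
from plan import *
p,Rc=pose()
X,Y,Z=rack(.11)
t=np.array([.568,.1905,.15])+.13*Z; print(t)
plan(p,Rc,t,frame(-X,-Z),16)
E
```

```text
[0.4939 0.1823 0.2565]
dp [[-2.85, 0.01, -0.52], [-2.85, -0.02, -0.51], [-2.85, -0.04, -0.51], [-2.85, -0.06, -0.51], [-2.85, -0.08, -0.5], [-2.85, -0.11, -0.49], [-2.85, -0.13, -0.49], [-2.85, -0.15, -0.48], [-2.85, -0.17, -0.47], [-2.84, -0.2, -0.46], [-2.84, -0.22, -0.45], [-2.85, -0.24, -0.44], [-2.84, -0.26, -0.43], [-2.85, -0.28, -0.42], [-2.84, -0.3, -0.41], [-2.85, -0.31, -0.39]]
rot [[0.038, -0.001, -0.001], [0.038, -0.001, -0.001], [0.038, -0.001, -0.001], [0.038, -0.001, -0.001], [0.038, -0.001, -0.001], [0.038, -0.001, -0.002], [0.038, -0.001, -0.001], [0.038, -0.001, -0.002], [0.038, -0.0, -0.001], [0.038, -0.001, -0.002], [0.038, -0.0, -0.001], [0.037, -0.001, -0.002], [0.038, -0.0, -0.001], [0.037, -0.001, -0.002], [0.038, -0.0, -0.001], [0.037, -0.001, -0.002]]
max cm 2.8970674828177545 max rad 0.03806573262134856
```

```bash
python3 -m crank '{"dp":[[-2.85,0,-0.5],[-2.85,0,-0.5],[-2.85,-0.05,-0.5],[-2.85,-0.05,-0.5],[-2.85,-0.1,-0.5],[-2.85,-0.1,-0.5],[-2.85,-0.15,-0.5],[-2.85,-0.15,-0.5]],"delta_rot":[[0.038,0,-0.001],[0.038,-0.001,-0.001],[0.038,-0.001,-0.001],[0.038,-0.001,-0.001],[0.038,-0.001,-0.001],[0.038,-0.001,-0.002],[0.038,-0.001,-0.001],[0.038,-0.001,-0.002]]}'
python3 -m crank '{"dp":[[-2.85,-0.2,-0.45],[-2.85,-0.2,-0.45],[-2.85,-0.2,-0.45],[-2.85,-0.25,-0.45],[-2.85,-0.25,-0.45],[-2.85,-0.3,-0.4],[-2.85,-0.3,-0.4],[-2.85,-0.3,-0.4]],"delta_rot":[[0.038,0,-0.001],[0.038,-0.001,-0.001],[0.038,0,-0.001],[0.038,-0.001,-0.002],[0.038,0,-0.001],[0.037,-0.001,-0.002],[0.037,0,-0.001],[0.037,-0.001,-0.002]]}'
python3 - <<'E'
from plan import *
s=ctrl.get_state();print(s["joint_positions"],s["position"])
c=ctrl.camera_info("wrist");im=ctrl.get_image("wrist");cv2.imwrite("pics/e_wrist.png",im);np.save("e.npy",np.r_[c["xyz"],c["orientation"]])
cv2.imwrite("pics/e_wristz.png",cv2.resize(im[:300],None,fx=1.42,fy=1.9))
E
```

```text
time: 5.9
position: [0.5118, -0.0424, 0.212]
tool_rot: [-2.146, 1.948, -0.293]
ft_force: [0.1, -0.9, -1.2]
grip_width: 0.136
time: 6.7
position: [0.5063, 0.142, 0.2434]
tool_rot: [-2.006, 1.806, -0.503]
ft_force: [0.2, 0.1, -1.2]
grip_width: 0.133
[-0.2556 -0.3007 -0.1521  2.1721  0.168   0.7582 -1.9712] [0.5063 0.142  0.2434]
```

View pics/e_wrist.png

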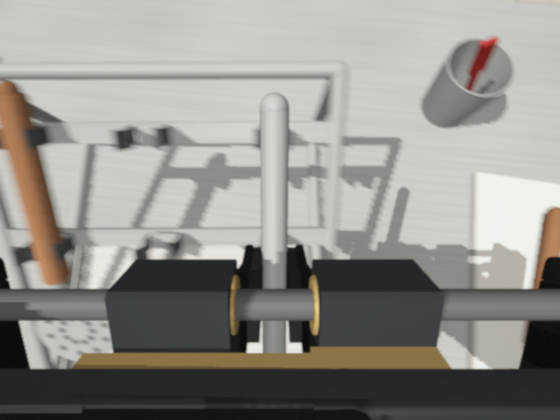

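```bash
python3 - <<'E'
from plan import *
c=np.load("e.npy");C=(cam("wrist")[0],c[:3],R.from_rotvec(c[3:]).as_matrix())
print("midup",plane(C,143.5,137,.187),"skim butt",plane(C,12,90,.19), "midlo", plane(C,160,243,.1357))
p,Rc=pose()
X,Y,Z=rack(.11)
t=np.array([.568,.1905,.15])+.075*Z; print(t)
plan(p,Rc,t,frame(-X,-Z),8)
E
```

```text
midup [0.5965 0.2421 0.187 ] skim butt [0.6211 0.3404 0.19  ] midlo [0.5309 0.2347 0.1357]
[0.5252 0.1858 0.2114]
dp [[-0.44, -0.05, 0.5], [-0.44, -0.04, 0.5], [-0.44, -0.04, 0.5], [-0.44, -0.03, 0.51], [-0.44, -0.03, 0.5], [-0.44, -0.02, 0.51], [-0.44, -0.02, 0.5], [-0.44, -0.01, 0.51]]
rot [[0.009, -0.0, 0.0], [0.009, -0.0, 0.0], [0.008, -0.0, 0.0], [0.009, -0.0, 0.0], [0.008, -0.0, 0.001], [0.009, -0.0, 0.0], [0.008, -0.001, 0.001], [0.009, -0.0, 0.0]]
max cm 0.6742403132415029 max rad 0.009
```

```bash
python3 -m crank '{"dp":[[0,0,1],[0,0,1],[-0.6,-0.05,0.5],[-0.6,-0.05,0.5],[-0.6,-0.05,0.5],[-0.6,-0.05,0.5],[-0.6,0,0],[-0.5,0,0]],"delta_rot":[[0,0,0],[0,0,0],[0.011,0,0],[0.011,0,0],[0.012,0,0],[0.012,0,0],[0.012,0,0],[0.012,0,0]]}'
python3 - <<'E'
from plan import *
s=ctrl.get_state();print(s["joint_positions"],s["position"])
T=R.from_rotvec(s["tool_rot"]).as_matrix();print(T)
c=ctrl.camera_info("wrist");im=ctrl.get_image("wrist");cv2.imwrite("pics/f_wrist.png",im);np.save("f.npy",np.r_[c["xyz"],c["orientation"]])
E
```

```text
time: 7.55
position: [0.526, 0.1767, 0.2099]
tool_rot: [-1.958, 1.768, -0.56]
ft_force: [-0.2, -0.3, -1.0]
grip_width: 0.135
[-0.2222 -0.2261 -0.2658  2.2101  0.2993  0.6044 -2.1672] [0.526  0.1767 0.2099]
[[ 0.1001 -0.8161  0.5691]
 [-0.995  -0.0848  0.0534]
 [ 0.0046 -0.5716 -0.8205]]
```

View pics/f_wrist.png

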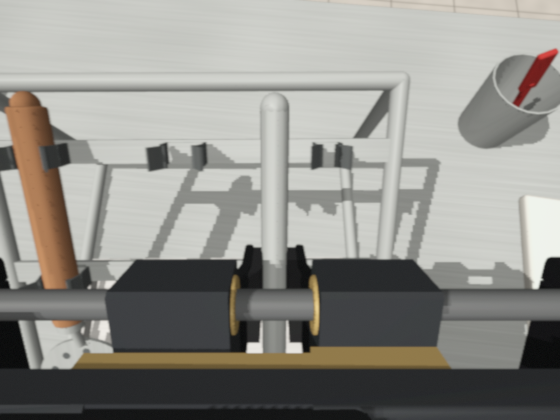

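```bash
python3 - <<'E'
import cv2
im=cv2.imread("pics/f_wrist.png")
a=cv2.resize(im[130:185,130:230],None,fx=7.5,fy=5,interpolation=cv2.INTER_CUBIC)
b=cv2.resize(im[130:185,290:390],None,fx=7.5,fy=5,interpolation=cv2.INTER_CUBIC)
import numpy as np
cv2.imwrite("pics/f_z.png",np.vstack([a,b]))
E
```

```text
(no output)
```

View pics/f_z.png

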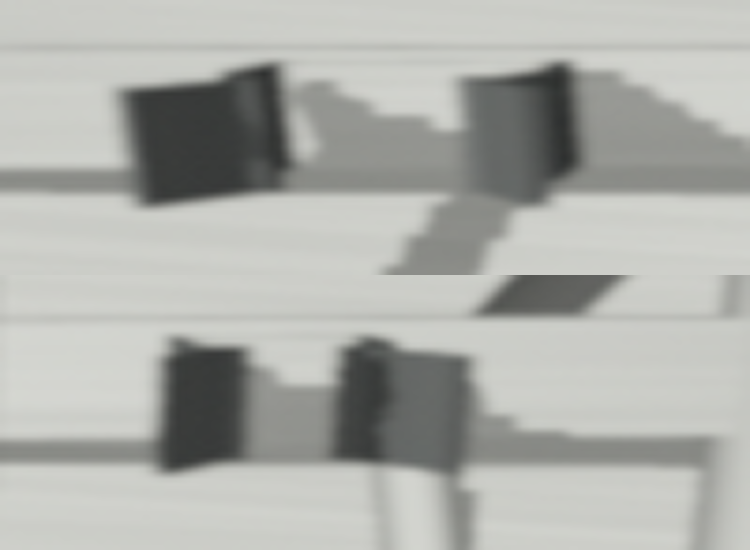

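```bash
cat > ov.py <<'E'
from plan import *
def quads(seat,phi,kind,side=1):
    X,Y,Z=rack(phi); w,f,l,lz=(0.011,.017,.0035,.008) if kind=="s" else (0.015,.019,.0075,.011)
    out=[]
    for sy in (-1,1):
        out.append([seat+X*(.045*side+a)+Y*sy*b+Z*c for a,b,c in [(-.007,w,f),(.007,w,f),(.007,l,lz),(-.007,l,lz)]])
    return out
def draw(im,C,seat,phi,kind,side,sc,off):
    for q in quads(np.array(seat),phi,kind,side):
        pts=np.array([(proj(C,p)-off)*sc for p in q])
        cv2.polylines(im,[np.int32(np.round(pts))],True,(0,0,255) ,1)
        cv2.line(im,tuple(np.int32(pts[0])),tuple(np.int32(pts[1])),(0,255,0),1)
E
python3 - <<'E'
from ov import *
c=np.load("f.npy");C=(cam("wrist")[0],c[:3],R.from_rotvec(c[3:]).as_matrix())
im=cv2.imread("pics/f_wrist.png");o=[]
for x0,seat,k in [(130,(.5637,.2365,.15),"l"),(290,(.5727,.1446,.15),"s")]:
    a=cv2.resize(im[130:185,x0:x0+100],None,fx=7,fy=5,interpolation=cv2.INTER_CUBIC)
    draw(a,C,seat,.11,k,1,np.array([7,5]),np.array([x0,130])); o.append(a)
    for q in quads(np.array(seat),.11,k): print([np.round(proj(C,p),1) for p in q])
cv2.imwrite("pics/f_o.png",np.vstack(o))
E
```

```text
[array([203.8, 173.8]), array([202.2, 149.6]), array([192.1, 148.1]), array([193.8, 171.4])]
[array([152.2, 174.2]), array([149.6, 149.9]), array([166.8, 148.2]), array([169. , 171.6])]
[array([354.4, 174. ]), array([355.9, 150. ]), array([339.9, 148.3]), array([338.8, 171.3])]
[array([317.1, 174.2]), array([317.9, 150.3]), array([328.3, 148.4]), array([327.4, 171.3])]
```

View pics/f_o.png

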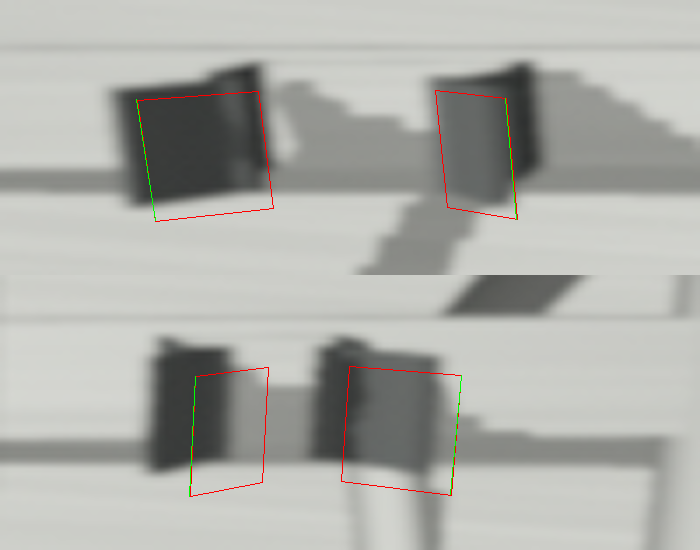

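```bash
python3 - <<'E'
from ov import *
p,Rc=pose()
X,Y,Z=rack(.103); seat=np.array([.574,.1466,.15])
M=np.c_[X,Y,Z]; print("tcp in seat",M.T@(p-seat)*1000)
plan(p,Rc,seat+.052*Z,frame(-X,-Z),8)
E
```

```text
tcp in seat [-2.4348 35.9588 74.9135]
dp [[0.45, -0.03, 0.29], [0.45, -0.03, 0.29], [0.45, -0.03, 0.29], [0.45, -0.03, 0.29], [0.45, -0.03, 0.29], [0.45, -0.03, 0.28], [0.45, -0.03, 0.28], [0.44, -0.03, 0.29]]
rot [[0.0, -0.001, 0.0], [0.0, -0.0, 0.0], [0.0, -0.001, 0.0], [0.0, -0.0, 0.0], [0.0, -0.001, 0.0], [0.001, -0.0, 0.001], [0.0, -0.001, 0.0], [0.001, -0.0, 0.001]]
max cm 0.5361902647381804 max rad 0.001414213562373095
```

```bash
python3 -m crank '{"dp":[[0.6,0,0],[0.6,0,0.2],[0.6,-0.05,0.4],[0.6,-0.05,0.4],[0.6,-0.05,0.4],[0.6,-0.05,0.5],[0,-0.05,0.4],[0,0,0]],"delta_rot":[[0,-0.001,0],[0,0,0],[0,-0.001,0],[0,0,0],[0,-0.001,0],[0.001,0,0.001],[0,-0.001,0],[0.001,0,0.001]]}'
python3 - <<'E'
from ov import *
s=ctrl.get_state();print(s["joint_positions"])
p,Rc=pose()
X,Y,Z=rack(.103); seat=np.array([.574,.1466,.15])
M=np.c_[X,Y,Z]; print("tcp in seat",M.T@(p-seat)*1000, (Rc.inv()*frame(-X,-Z)).as_rotvec())
c=ctrl.camera_info("wrist");im=ctrl.get_image("wrist");cv2.imwrite("pics/g_wrist.png",im);np.save("g.npy",np.r_[c["xyz"],c["orientation"]])
C=cam("wrist")
a=cv2.resize(im[60:240,175:375],None,fx=3.3,fy=3.3,interpolation=cv2.INTER_CUBIC)
draw(a,C,seat,.103,"s",1,np.array([3.3,3.3]),np.array([175,60]))
cv2.imwrite("pics/g_z.png",a)
E
```

```text
time: 8.4
position: [0.5448, 0.1433, 0.193]
tool_rot: [-1.956, 1.764, -0.556]
ft_force: [-0.8, -0.5, -1.2]
grip_width: 0.134
[-0.2109 -0.1972 -0.1831  2.2281  0.2642  0.535  -2.0572]
tcp in seat [ 0.5479 -0.2847 52.0913] [0.0005 0.0001 0.0001]
```

View pics/g_z.png

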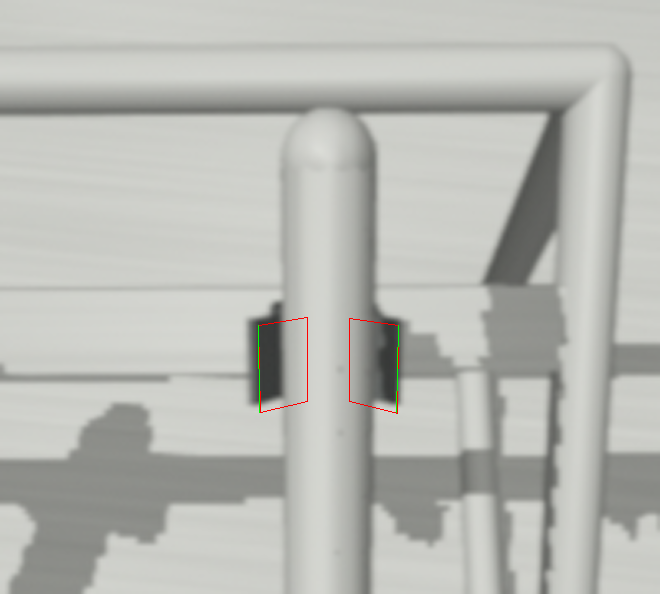

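View pics/g_wrist.png

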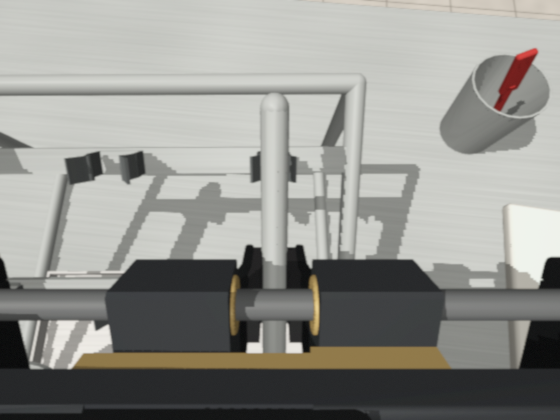

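```bash
python3 -m crank '{"dp":[[-0.05,0,0.4],[0,0,0.5],[0,0,0.5],[0,0,0.4],[0,0,0.3],[0,0,0.3],[0,0,0.2],[0,0,0.2]],"delta_rot":[[0,0,0],[0,0,0],[0,0,0],[0,0,0],[0,0,0],[0,0,0],[0,0,0],[0,0,0]]}' 0 60
python3 - <<'E'
from ov import *
p,Rc=pose()
X,Y,Z=rack(.103); seat=np.array([.574,.1466,.15])
M=np.c_[X,Y,Z]; print("tcp in seat",M.T@(p-seat)*1000, (Rc.inv()*frame(-X,-Z)).as_rotvec());s=ctrl.get_state();print(M.T@s["ft_force"],M.T@s["torque"])
E
```

```text
time: 9.25
position: [0.5608, 0.1455, 0.1713]
tool_rot: [-1.955, 1.763, -0.557]
ft_force: [-9.7, -2.2, 10.4]
grip_width: 0.128
tcp in seat [ 1.398   0.2238 25.054 ] [-0.0008 -0.0003  0.0005]
[-2.1294 -1.1734 14.2397] [-0.247   1.2586  0.0133]
```

```bash
python3 -m crank '{"dp":[[0,0,0.2],[0,0,0.2],[0,0,0.2],[0,0,0.2],[0,0,0.1],[0,0,0.1],[0,0,0],[0,0,0]],"delta_rot":[[0,0,0],[0,0,0],[0,0,0],[0,0,0],[0,0,0],[0,0,0],[0,0,0],[0,0,0]]}' 0 60
python3 - <<'E'
from ov import *
p,Rc=pose()
X,Y,Z=rack(.103); seat=np.array([.574,.1466,.15])
M=np.c_[X,Y,Z]; print("tcp in seat",M.T@(p-seat)*1000, (Rc.inv()*frame(-X,-Z)).as_rotvec());s=ctrl.get_state();print(M.T@s["ft_force"],M.T@s["torque"])
im=ctrl.get_image("wrist");cv2.imwrite("pics/i_wrist.png",im)
E
```

```text
time: 10.05
position: [0.5662, 0.146, 0.1619]
tool_rot: [-1.956, 1.763, -0.556]
ft_force: [6.4, 0.5, -5.0]
grip_width: 0.133
tcp in seat [ 0.4202  0.23   14.2233] [0.0005 0.0001 0.0004]
[ 2.3696 -0.183  -7.7561] [-0.1194  0.3511 -0.0093]
```

View pics/i_wrist.png

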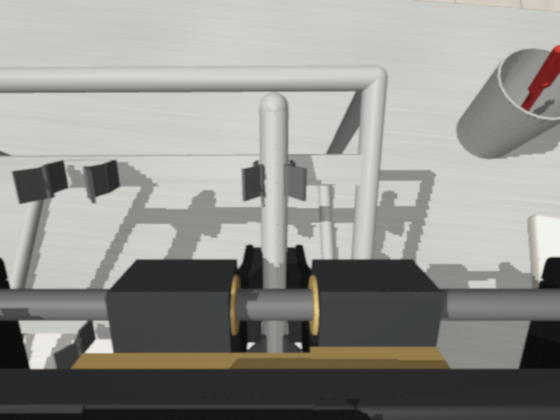

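```bash
python3 -m crank '{"dp":[[0,0,0.1],[0,0,0.1],[0,0,0.1],[0,0,0],[0,0,0],[0,0,0],[0,0,0],[0,0,0]],"delta_rot":[[0,0,0],[0,0,0],[0,0,0],[0,0,0],[0,0,0],[0,0,0],[0,0,0],[0,0,0]]}' 0 60
cat > st.py <<'E'
from ov import *
import sys
X,Y,Z=rack(.103); seat=np.array([.574,.1466,.15]) if sys.argv[1]=="s" else np.array([.565,.2382,.15])
p,Rc=pose();M=np.c_[X,Y,Z]; print("tcp in seat",M.T@(p-seat)*1000, (Rc.inv()*frame(-X,-Z)).as_rotvec());s=ctrl.get_state();print("F,T in seat",M.T@s["ft_force"],M.T@s["torque"],s["joint_positions"])
E
python3 st.py s
```

```text
time: 10.9
position: [0.5668, 0.1461, 0.1611]
tool_rot: [-1.957, 1.764, -0.557]
ft_force: [-19.7, -4.1, 16.1]
grip_width: 0.134
tcp in seat [ 0.448   0.274  13.2414] [ 0.001  -0.0014  0.0008]
F,T in seat [-7.1276 -2.0424 24.6825] [-0.5239  2.2078  0.0322] [-0.19   -0.1026 -0.1986  2.2197  0.3367  0.4563 -2.1213]
```

```bash
python3 -m crank '{"dp":[[0,0,0],[0,0,0],[0,0,0],[0,0,0],[0,0,0],[0,0,0],[0,0,0],[0,0,0]],"delta_rot":[[0,0,0],[0,0,0],[0,0,0],[0,0,0],[0,0,0],[0,0,0],[0,0,0],[0,0,0]]}' 4 60
python3 st.py s
python3 -m crank '{"dp":[[0,0,-0.3],[0,0,-0.5],[0,0,-0.7],[0,0,-0.7],[0,0,-0.7],[0,0,-0.7],[0,0,-0.7],[0,0,-0.5]],"delta_rot":[[0,0,0],[0,0,0],[0,0,0],[0,0,0],[0,0,0],[0,0,0],[0,0,0],[0,0,0]]}'
python3 st.py s
python3 - <<'E'
from ov import *
c=ctrl.camera_info("wrist");im=ctrl.get_image("wrist");cv2.imwrite("pics/j_wrist.png",im);np.save("j.npy",np.r_[c["xyz"],c["orientation"]])
E
```

```text
time: 11.7
position: [0.5681, 0.1464, 0.1601]
tool_rot: [-1.955, 1.763, -0.556]
ft_force: [-0.5, 0.3, -0.4]
grip_width: 0.46
tcp in seat [ 0.9338  0.3851 11.6607] [-0.0003  0.0002  0.0004]
F,T in seat [-0.6226  0.3697 -0.0898] [-0.0162  0.6677  0.0338] [-0.1896 -0.099  -0.1977  2.2195  0.3374  0.4509 -2.1212]
time: 12.5
position: [0.5405, 0.1436, 0.2003]
tool_rot: [-1.955, 1.762, -0.557]
ft_force: [-0.0, 0.4, 0.2]
grip_width: 0.461
tcp in seat [ 1.3047  0.477  60.5406] [-0.0013  0.0004  0.0005]
F,T in seat [0.0786 0.375  0.1281] [ 0.0179  0.6647 -0.0375] [-0.2138 -0.2165 -0.1834  2.228   0.2541  0.5519 -2.0495]
```

View pics/j_wrist.png

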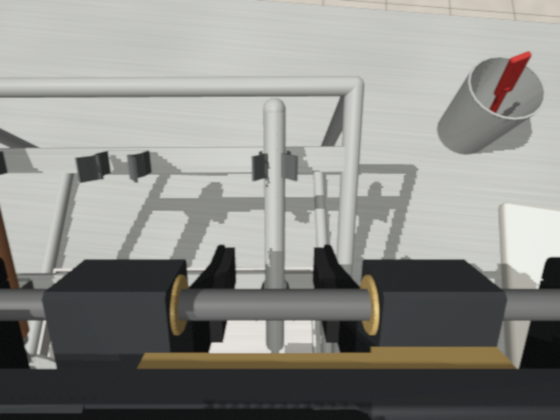

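```bash
python3 - <<'E'
from ov import *
c=np.load("j.npy");C=(cam("wrist")[0],c[:3],R.from_rotvec(c[3:]).as_matrix())
im=cv2.imread("pics/j_wrist.png")
X,Y,Z=rack(.103);seat=np.array([.574,.1466,.15])
for dz,tilt in [(0,0),(.006,0),(0,.06)]:
  for x in (.08,.03,-.045,-.078):
    P=seat+X*x+Z*(dz-tilt*x); v=P-C[1]
    print(dz,tilt,x,np.round(proj(C,P),1),"width px",round(343.2*.013/(C[2].T@v)[2],1))
a=cv2.resize(im[80:370,200:350],None,fx=2,fy=2,interpolation=cv2.INTER_CUBIC);cv2.imwrite("pics/j_z.png",a)
g=cv2.cvtColor(im,cv2.COLOR_BGR2GRAY)
for r in (112,125,140,200,220,335,345): print(r,g[r,255:298])
E
```

```text
0 0 0.08 [275.2 104. ] width px 22.9
0 0 0.03 [275.1 189.9] width px 21.4
0 0 -0.045 [274.9 299.1] width px 19.4
0 0 -0.078 [274.8 341. ] width px 18.7
0.006 0 0.08 [275.3 103.9] width px 23.6
0.006 0 0.03 [275.1 192.3] width px 22.0
0.006 0 -0.045 [274.9 304. ] width px 19.9
0.006 0 -0.078 [274.8 346.7] width px 19.1
0 0.06 0.08 [275.2 104.1] width px 22.4
0 0.06 0.03 [275.1 189.3] width px 21.2
0 0.06 -0.045 [274.9 301.3] width px 19.6
0 0.06 -0.078 [274.8 345.4] width px 19.0
112 [204 204 203 204 204 204 202 193 176 170 176 182 188 195 199 200 199 201
 203 202 196 188 181 177 173 166 152 136 126 126 156 188 201 203 203 203
 203 203 203 203 203 203 203]
125 [206 206 207 206 206 206 205 196 179 169 175 181 188 197 203 206 207 208
 207 204 199 192 186 181 176 168 158 144 130 127 156 187 200 203 203 203
 203 203 202 202 202 202 202]
140 [204 204 204 205 205 205 205 201 184 170 175 181 188 196 202 206 207 208
 207 204 199 193 186 181 175 168 157 144 129 125 156 186 199 201 201 201
 200 200 200 200 199 199 199]
200 [138 139 139 138 138 138 138 138 139 152 171 183 190 196 201 205 208 209
 207 204 198 191 184 178 173 165 152 137 123 115 122 133 136 137 136 137
 137 137 137 137 136 137 136]
220 [201 200 201 200 200 201 200 200 196 184 177 185 191 196 201 205 207 209
 207 203 198 191 184 178 172 163 151 136 123 133 170 194 199 199 199 200
 200 200 197 183 165 159 157]
335 [221 221 221 221 221 221 221 221 221 216 191 144 118 119 123 127 130 133
 134 135 135 133 130 128 127 123 118 112 132 186 215 221 221 221 221 222
 222 221 222 222 222 222 222]
345 [225 225 225 225 225 225 225 225 225 222 208 175 133 119 123 126 129 131
 133 135 134 132 129 128 126 122 117 122 150 172 178 177 170 161 159 159
 159 159 158 158 158 160 159]
```

View pics/j_z.png

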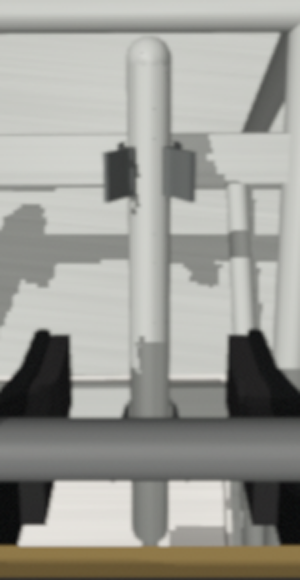

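```bash
python3 - <<'E'
from ov import *
p,Rc=pose()
a=-.226
plan(p,Rc,np.array([.552,-.155,.16]),frame([-np.cos(a),-np.sin(a),0],[0,0,-1]),16)
E
```

```text
dp [[1.86, 0.25, 0.14], [1.87, 0.2, 0.16], [1.87, 0.16, 0.18], [1.87, 0.12, 0.19], [1.87, 0.07, 0.21], [1.87, 0.02, 0.22], [1.87, -0.02, 0.23], [1.87, -0.07, 0.24], [1.87, -0.11, 0.25], [1.86, -0.16, 0.26], [1.86, -0.21, 0.26], [1.85, -0.26, 0.27], [1.84, -0.3, 0.27], [1.83, -0.35, 0.27], [1.83, -0.4, 0.26], [1.81, -0.44, 0.27]]
rot [[-0.038, 0.006, 0.02], [-0.038, 0.006, 0.02], [-0.038, 0.006, 0.02], [-0.038, 0.006, 0.02], [-0.038, 0.006, 0.02], [-0.038, 0.006, 0.02], [-0.038, 0.007, 0.02], [-0.038, 0.006, 0.02], [-0.038, 0.007, 0.02], [-0.038, 0.006, 0.02], [-0.038, 0.007, 0.02], [-0.038, 0.006, 0.02], [-0.038, 0.007, 0.02], [-0.038, 0.006, 0.02], [-0.037, 0.007, 0.02], [-0.038, 0.006, 0.02]]
max cm 1.8911636629334863 max rad 0.04350861983561418
```

```bash
python3 -m crank '{"dp":[[1.85,0.25,0],[1.85,0.2,0],[1.85,0.15,0],[1.85,0.1,0.1],[1.85,0.05,0.2],[1.85,0,0.2],[1.85,0,0.3],[1.85,-0.05,0.3]],"delta_rot":[[-0.038,0.006,0.02],[-0.038,0.006,0.02],[-0.038,0.006,0.02],[-0.038,0.006,0.02],[-0.038,0.006,0.02],[-0.038,0.006,0.02],[-0.038,0.007,0.02],[-0.038,0.006,0.02]]}' 6 50
python3 -m crank '{"dp":[[1.85,-0.1,0.4],[1.85,-0.15,0.4],[1.85,-0.2,0.4],[1.85,-0.25,0.4],[1.85,-0.3,0.4],[1.85,-0.35,0.3],[1.85,-0.4,0.3],[1.85,-0.45,0.2]],"delta_rot":[[-0.038,0.007,0.02],[-0.038,0.006,0.02],[-0.038,0.007,0.02],[-0.038,0.006,0.02],[-0.038,0.007,0.02],[-0.038,0.006,0.02],[-0.038,0.007,0.02],[-0.038,0.006,0.02]]}'
python3 - <<'E'
from ov import *
c=ctrl.camera_info("wrist");im=ctrl.get_image("wrist");cv2.imwrite("pics/k_wrist.png",im);np.save("k.npy",np.r_[c["xyz"],c["orientation"]])
print(pose()[0],pose()[1].as_matrix())
E
```

```text
time: 13.35
position: [0.5439, -0.0052, 0.1831]
tool_rot: [-1.982, 2.117, -0.296]
ft_force: [0.1, 0.3, 0.2]
grip_width: 0.684
time: 14.15
position: [0.5507, -0.155, 0.1556]
tool_rot: [1.953, -2.456, -0.004]
ft_force: [-0.5, 0.4, 0.0]
grip_width: 0.687
[ 0.5511 -0.1592  0.1552] [[-0.2293 -0.9733 -0.0053]
 [-0.9733  0.2294 -0.003 ]
 [ 0.0042  0.0045 -1.    ]]
```

View pics/k_wrist.png

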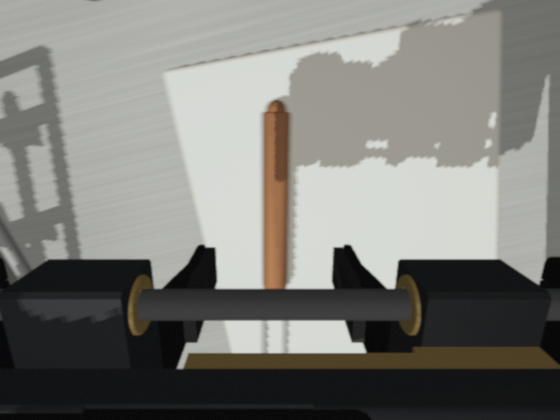

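```bash
python3 -m crank '{"dp":[[0.15,0,2],[0,0,2.5],[0,0,2.5],[0,0,2],[0,0,1.5],[0,0,0.9],[0,0,0.4],[0,0,0]],"delta_rot":[[0,0,0],[0,0,0],[0,0,0],[0,0,0],[0,0,0],[0,0,0],[0,0,0],[0,0,0]]}'
python3 -m crank '{"dp":[[0,0,0],[0,0,0],[0,0,0],[0,0,0],[0,0,0],[0,0,0],[0,0,0],[0,0,0]],"delta_rot":[[0,0,0],[0,0,0],[0,0,0],[0,0,0],[0,0,0],[0,0,0],[0,0,0],[0,0,0]]}' 0 60
```

```text
time: 15.0
position: [0.5503, -0.1558, 0.0379]
tool_rot: [1.955, -2.456, -0.002]
ft_force: [0.0, 0.2, 0.3]
grip_width: 0.685
time: 15.8
position: [0.5503, -0.1557, 0.0381]
tool_rot: [1.955, -2.457, -0.002]
ft_force: [0.3, 0.8, 1.4]
grip_width: 0.238
```

```bash
python3 -m crank '{"dp":[[0,0,0],[0,0,-0.5],[0,0,-1],[0,0,-2],[0,0,-2.5],[0,0,-2.5],[0,0,-2.5],[0,0,-2]],"delta_rot":[[0,0,0],[0,0,0],[0,0,0],[0,0,0],[0,0,0],[0,0,0],[0,0,0],[0,0,0]]}' 0 60
python3 - <<'E'
from ov import *
im=ctrl.get_image("wrist");cv2.imwrite("pics/l_wrist.png",im)
p,Rc=pose();print(p)
X,Y,Z=rack(.103);seat=np.array([.565,.2382,.15])
plan(p,Rc,seat+.065*Z,frame(-X,-Z),16)
E
```

```text
time: 16.6
position: [0.5507, -0.1561, 0.1702]
tool_rot: [1.955, -2.458, 0.0]
ft_force: [-0.0, -0.7, -2.5]
grip_width: 0.237
[ 0.5526 -0.1566  0.1736]
dp [[-2.35, 0.7, -0.19], [-2.36, 0.64, -0.2], [-2.37, 0.59, -0.21], [-2.39, 0.53, -0.22], [-2.4, 0.48, -0.22], [-2.41, 0.42, -0.22], [-2.42, 0.36, -0.22], [-2.43, 0.31, -0.22], [-2.43, 0.25, -0.21], [-2.44, 0.2, -0.21], [-2.44, 0.14, -0.2], [-2.45, 0.08, -0.19], [-2.45, 0.03, -0.17], [-2.45, -0.03, -0.15], [-2.45, -0.08, -0.14], [-2.44, -0.14, -0.12]]
rot [[0.038, -0.006, -0.02], [0.038, -0.006, -0.02], [0.037, -0.006, -0.02], [0.038, -0.006, -0.02], [0.037, -0.006, -0.02], [0.038, -0.007, -0.02], [0.037, -0.006, -0.02], [0.038, -0.007, -0.02], [0.037, -0.006, -0.02], [0.038, -0.007, -0.02], [0.037, -0.006, -0.02], [0.038, -0.007, -0.02], [0.037, -0.006, -0.02], [0.038, -0.006, -0.019], [0.037, -0.007, -0.02], [0.038, -0.007, -0.019]]
max cm 2.4595528048814077 max rad 0.04350861983561418
```

View pics/l_wrist.png

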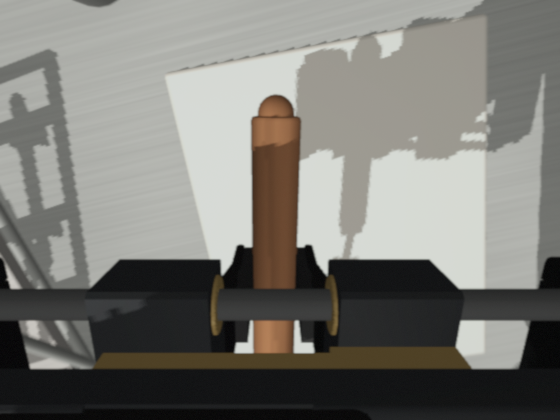

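```bash
python3 -m crank '{"dp":[[-2.35,0.7,-0.4],[-2.35,0.65,-0.4],[-2.35,0.6,-0.4],[-2.4,0.55,-0.4],[-2.4,0.5,-0.4],[-2.4,0.4,-0.4],[-2.4,0.35,-0.4],[-2.4,0.3,-0.3]],"delta_rot":[[0.038,-0.006,-0.02],[0.038,-0.006,-0.02],[0.038,-0.006,-0.02],[0.038,-0.006,-0.02],[0.038,-0.006,-0.02],[0.038,-0.007,-0.02],[0.038,-0.006,-0.02],[0.038,-0.007,-0.02]]}'
python3 - <<'E'
from ov import *
p,Rc=pose();print(p,ctrl.get_state()["joint_positions"])
X,Y,Z=rack(.103);seat=np.array([.565,.2382,.15])
plan(p,Rc,seat+.065*Z,frame(-X,-Z),9)
E
```

```text
time: 17.45
position: [0.5357, 0.0399, 0.1969]
tool_rot: [-1.983, 2.115, -0.301]
ft_force: [0.9, 0.1, -1.6]
grip_width: 0.238
[0.5357 0.0399 0.1969] [-0.199  -0.104   0.0465  2.0423  0.0579  0.9    -1.816 ]
dp [[-2.15, 0.2, -0.08], [-2.16, 0.16, -0.08], [-2.16, 0.12, -0.07], [-2.16, 0.08, -0.06], [-2.16, 0.04, -0.05], [-2.16, 0.0, -0.04], [-2.17, -0.04, -0.02], [-2.16, -0.07, -0.01], [-2.17, -0.12, 0.01]]
rot [[0.034, -0.006, -0.018], [0.034, -0.006, -0.018], [0.034, -0.005, -0.017], [0.033, -0.006, -0.018], [0.034, -0.005, -0.017], [0.033, -0.006, -0.018], [0.034, -0.005, -0.017], [0.033, -0.006, -0.018], [0.034, -0.005, -0.017]]
max cm 2.173338445801758 max rad 0.03893584466786357
```

```bash
python3 -m crank '{"dp":[[-2.4,0.2,-0.2],[-2.4,0.2,-0.2],[-2.45,0.15,-0.1],[-2.45,0.1,-0.1],[-2.45,0,0],[-2.45,0,0],[-2.45,-0.1,0],[-2.45,-0.15,0.1]],"delta_rot":[[0.038,-0.006,-0.02],[0.038,-0.006,-0.02],[0.038,-0.006,-0.02],[0.038,-0.007,-0.02],[0.038,-0.006,-0.02],[0.038,-0.007,-0.02],[0.038,-0.006,-0.02],[0.038,-0.007,-0.02]]}'
python3 - <<'E'
from ov import *
import time
c=ctrl.camera_info("wrist");im=ctrl.get_image("wrist");cv2.imwrite("pics/m_wrist.png",im);np.save("m.npy",np.r_[c["xyz"],c["orientation"]])
p,Rc=pose()
X,Y,Z=rack(.103);seat=np.array([.565,.2382,.15])
plan(p,Rc,seat+.052*Z,frame(-X,-Z),8)
E
python3 st.py l
```

```text
time: 18.25
position: [0.5279, 0.2348, 0.2039]
tool_rot: [-1.957, 1.761, -0.557]
ft_force: [0.8, 0.6, -1.4]
grip_width: 0.237
dp [[0.07, -0.01, 0.17], [0.07, -0.0, 0.17], [0.07, -0.01, 0.17], [0.07, -0.0, 0.17], [0.07, -0.01, 0.17], [0.07, -0.0, 0.18], [0.07, -0.01, 0.17], [0.07, -0.0, 0.18]]
rot [[-0.0, 0.001, 0.001], [-0.0, 0.001, 0.001], [-0.0, 0.001, 0.001], [-0.001, 0.001, 0.001], [-0.0, 0.001, 0.001], [-0.001, 0.0, 0.001], [-0.0, 0.001, 0.0], [-0.001, 0.0, 0.001]]
max cm 0.19313207915827965 max rad 0.0017320508075688774
tcp in seat [-0.4879  5.5794 65.8137] [-0.0027  0.0061  0.0069]
F,T in seat [-1.4786  4.001  -1.2196] [0.354  0.9415 0.0057] [-0.32   -0.1474 -0.3083  2.1621  0.4348  0.6211 -2.3881]
```

View pics/m_wrist.png

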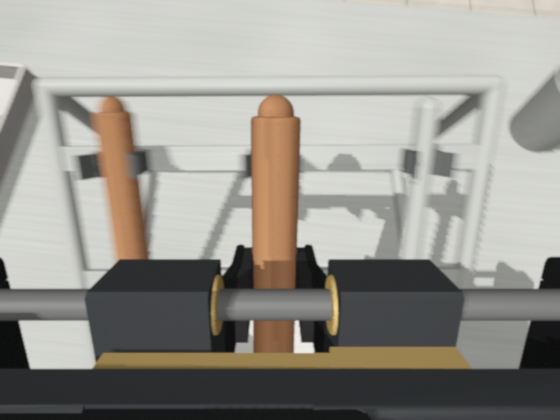

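```bash
python3 -m crank '{"dp":[[0,0,0.2],[0,0,0.3],[0,0,0.4],[0,0,0.3],[0,0,0.2],[0,0,0],[0,0,0],[0,0,0]],"delta_rot":[[0,0,0],[0,0,0],[0,0,0],[0,0,0],[0,0,0],[0,0,0],[0,0,0],[0,0,0]]}'
python3 st.py l
python3 - <<'E'
from ov import *
c=ctrl.camera_info("wrist");im=ctrl.get_image("wrist");cv2.imwrite("pics/n_wrist.png",im)
C=cam("wrist");seat=np.array([.565,.2382,.15])
a=cv2.resize(im[60:240,175:375],None,fx=3.3,fy=3.3,interpolation=cv2.INTER_CUBIC)
draw(a,C,seat,.103,"l",1,np.array([3.3,3.3]),np.array([175,60]))
cv2.imwrite("pics/n_z.png",a)
E
```

```text
time: 19.1
position: [0.5365, 0.2351, 0.1928]
tool_rot: [-1.956, 1.762, -0.556]
ft_force: [-0.7, 0.5, -1.1]
grip_width: 0.238
tcp in seat [ 1.0797 -0.1805 51.5322] [-0.0002  0.0006  0.0013]
F,T in seat [-1.1296  0.6035 -0.5101] [ 0.0098  0.7969 -0.0159] [-0.3106 -0.1176 -0.3022  2.1599  0.4586  0.5992 -2.4032]
```

View pics/n_z.png

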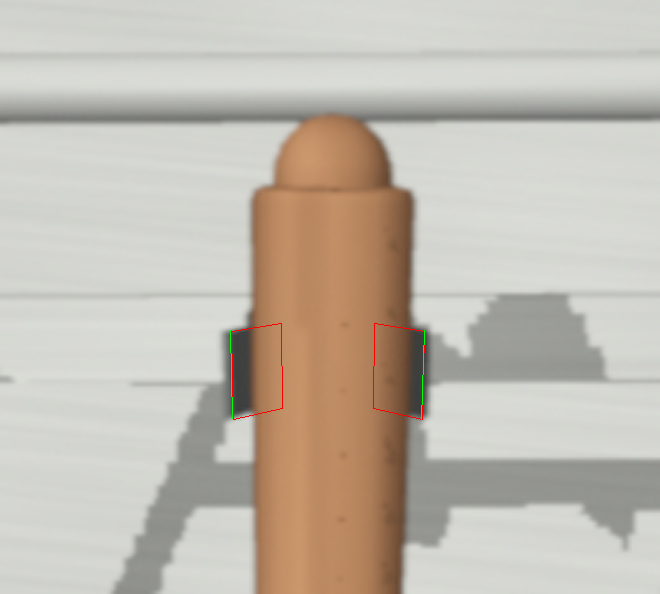

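```bash
python3 -m crank '{"dp":[[-0.08,0,0.4],[0,0,0.5],[0,0,0.5],[0,0,0.3],[0,0,0.3],[0,0,0.2],[0,0,0.2],[0,0,0.2]],"delta_rot":[[0,0,0],[0,0,0],[0,0,0],[0,0,0],[0,0,0],[0,0,0],[0,0,0],[0,0,0]]}' 0 60
python3 st.py l
python3 -m crank '{"dp":[[0,0,0.2],[0,0,0.2],[0,0,0.2],[0,0,0.2],[0,0,0.2],[0,0,0.1],[0,0,0.1],[0,0,0]],"delta_rot":[[0,0,0],[0,0,0],[0,0,0],[0,0,0],[0,0,0],[0,0,0],[0,0,0],[0,0,0]]}'
python3 st.py l
```

```text
time: 19.95
position: [0.5514, 0.2373, 0.1722]
tool_rot: [-1.956, 1.762, -0.557]
ft_force: [-7.3, -3.0, 6.9]
grip_width: 0.236
tcp in seat [ 1.6248  0.539  26.0003] [-0.0009 -0.      0.0016]
F,T in seat [-2.2869 -2.2486 10.0076] [-0.515   1.1303  0.0896] [-0.3002 -0.0588 -0.306   2.1546  0.5201  0.5559 -2.4545]
time: 20.75
position: [0.558, 0.2377, 0.1606]
tool_rot: [-1.957, 1.763, -0.555]
ft_force: [6.0, 0.1, -5.4]
grip_width: 0.235
tcp in seat [ 0.3229  0.2751 12.7643] [0.0012 0.0002 0.0012]
F,T in seat [ 1.8123 -0.5085 -7.9012] [-0.1121  0.3621  0.0889] [-0.2967 -0.0292 -0.3049  2.1529  0.55    0.5346 -2.4794]
```

Snapped in (clips now pull inward); press on to bottom, as with the turner.

```bash
python3 -m crank '{"dp":[[0,0,0.1],[0,0,0.1],[0,0,0.1],[0,0,0.05],[0,0,0],[0,0,0],[0,0,0],[0,0,0]],"delta_rot":[[0,0,0],[0,0,0],[0,0,0],[0,0,0],[0,0,0],[0,0,0],[0,0,0],[0,0,0]]}'
python3 st.py l
```

```text
time: 21.55
position: [0.5589, 0.238, 0.1593]
tool_rot: [-1.958, 1.763, -0.557]
ft_force: [-13.2, -5.2, 10.8]
grip_width: 0.232
tcp in seat [ 0.3195  0.4566 11.1085] [ 0.0009 -0.0013  0.0017]
F,T in seat [-5.0124 -3.8286 16.6896] [-0.8666  1.9367  0.0108] [-0.2966 -0.0247 -0.3061  2.1519  0.5581  0.5338 -2.4871]
```

```bash
python3 -m crank '{"dp":[[0,0,0],[0,0,0],[0,0,0],[0,0,0],[0,0,0],[0,0,0],[0,0,0],[0,0,0]],"delta_rot":[[0,0,0],[0,0,0],[0,0,0],[0,0,0],[0,0,0],[0,0,0],[0,0,0],[0,0,0]]}' 4.8 60
python3 st.py l
python3 -m crank '{"dp":[[0,0,-0.3],[0,0,-0.5],[0,0,-0.7],[0,0,-0.7],[0,0,-0.7],[0,0,-0.7],[0,0,-0.7],[0,0,-0.5]],"delta_rot":[[0,0,0],[0,0,0],[0,0,0],[0,0,0],[0,0,0],[0,0,0],[0,0,0],[0,0,0]]}'
python3 -m crank '{"dp":[[0,0,0],[0,0,0],[0,0,0],[0,0,0],[0,0,0],[0,0,0],[0,0,0],[0,0,0]],"delta_rot":[[0,0,0],[0,0,0],[0,0,0],[0,0,0],[0,0,0],[0,0,0],[0,0,0],[0,0,0]]}'
python3 st.py l
python3 - <<'E'
from ov import *
c=ctrl.camera_info("wrist");im=ctrl.get_image("wrist");cv2.imwrite("pics/q_wrist.png",im);np.save("q.npy",np.r_[c["xyz"],c["orientation"]])
C=cam("wrist")
X,Y,Z=rack(.103)
for n,seat,d in [("fork",np.array([.565,.2382,.15]),.022),("turner",np.array([.574,.1466,.15]),.013)]:
  for x in (.075,.03,-.075):
    P=seat+X*x; print(n,x,np.round(proj(C,P),1),"width px",round(343.2*d/(C[2].T@(P-C[1]))[2],1))
E
```

```text
time: 22.35
position: [0.56, 0.2383, 0.1586]
tool_rot: [-1.957, 1.762, -0.556]
ft_force: [0.1, -1.2, 0.0]
grip_width: 0.553
tcp in seat [0.9332 0.6157 9.8989] [0.0001 0.0006 0.0013]
F,T in seat [-0.0004 -1.2342  0.0508] [ 0.008   0.6642 -0.0554] [-0.2961 -0.0222 -0.3048  2.1514  0.559   0.5296 -2.487 ]
time: 23.15
position: [0.5324, 0.2356, 0.1989]
tool_rot: [-1.956, 1.761, -0.556]
ft_force: [0.3, 0.3, 0.0]
grip_width: 0.553
time: 23.95
position: [0.5326, 0.2354, 0.1979]
tool_rot: [-1.957, 1.762, -0.556]
ft_force: [-0.2, 0.1, -0.4]
grip_width: 0.552
tcp in seat [ 0.9032  0.5869 57.8932] [0.0002 0.0005 0.0013]
F,T in seat [-0.3937  0.07   -0.2449] [0.0052 0.7556 0.03  ] [-0.3125 -0.1308 -0.3042  2.1596  0.4464  0.6116 -2.3946]
fork 0.075 [275.6 112.4] width px 39.1
fork 0.03 [275.4 190.3] width px 36.6
fork -0.075 [274.9 339.1] width px 32.0
turner 0.075 [439.1 113.5] width px 23.1
turner 0.03 [428.8 191.3] width px 21.7
turner -0.075 [408.9 340.1] width px 18.9
```

View pics/q_wrist.png

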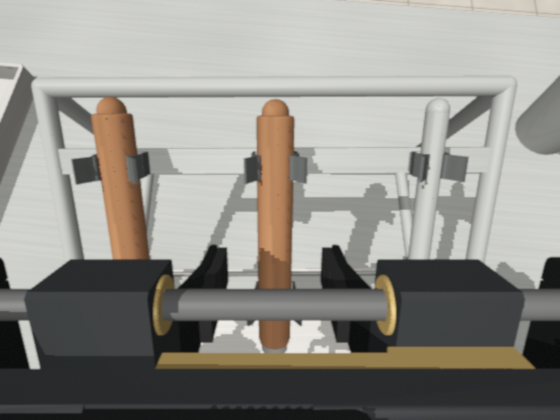

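```bash
python3 - <<'E'
from ov import *
p,Rc=pose()
plan(p,Rc,np.array([.48,.17,.33]),frame([-1,-.1,0],[0,0,-1]),8)
E
```

```text
dp [[0.75, -0.34, -1.78], [0.74, -0.21, -1.8], [0.75, -0.07, -1.81], [0.74, 0.07, -1.81], [0.75, 0.21, -1.79], [0.74, 0.34, -1.77], [0.75, 0.48, -1.74], [0.74, 0.61, -1.71]]
rot [[-0.076, 0.0, 0.001], [-0.076, 0.0, 0.001], [-0.076, 0.0, 0.0], [-0.077, 0.0, 0.001], [-0.076, 0.0, 0.0], [-0.077, 0.0, 0.001], [-0.076, 0.001, 0.0], [-0.077, 0.0, 0.001]]
max cm 1.961249601657066 max rad 0.07700649323271383
```

```bash
python3 -m crank '{"dp":[[0.75,-0.35,-1.8],[0.75,-0.2,-1.8],[0.75,-0.05,-1.8],[0.75,0.05,-1.8],[0.75,0.2,-1.8],[0.75,0.35,-1.8],[0.75,0.5,-1.75],[0.75,0.6,-1.7]],"delta_rot":[[-0.076,0,0.001],[-0.076,0,0],[-0.076,0,0],[-0.077,0,0.001],[-0.076,0,0],[-0.077,0,0],[-0.076,0,0],[-0.077,0,0.001]]}'
python3 -m crank '{"dp":[[0,0,0],[0,0,0],[0,0,0],[0,0,0],[0,0,0],[0,0,0],[0,0,0],[0,0,0]],"delta_rot":[[0,0,0],[0,0,0],[0,0,0],[0,0,0],[0,0,0],[0,0,0],[0,0,0],[0,0,0]]}'
python3 - <<'E'
from ov import *
print(pose()[0])
for n in ("wrist","side","top"):
    c=ctrl.camera_info(n);im=ctrl.get_image(n);cv2.imwrite(f"pics/r_{n}.png",im);np.save(f"r_{n}.npy",np.r_[c["xyz"],c["orientation"]])
s=cv2.imread("pics/r_side.png");cv2.imwrite("pics/r_sidez.png",cv2.resize(s[235:420,115:310],None,fx=3.2,fy=3.2,interpolation=cv2.INTER_CUBIC))
E
```

```text
time: 24.8
position: [0.4797, 0.1693, 0.3316]
tool_rot: [2.331, -2.105, -0.003]
ft_force: [-0.3, 0.6, -0.4]
grip_width: 0.552
time: 25.6
position: [0.4798, 0.1696, 0.3304]
tool_rot: [-2.331, 2.105, 0.001]
ft_force: [-0.4, -0.8, 0.1]
grip_width: 0.558
[0.4798 0.1696 0.3304]
```

View pics/r_wrist.png

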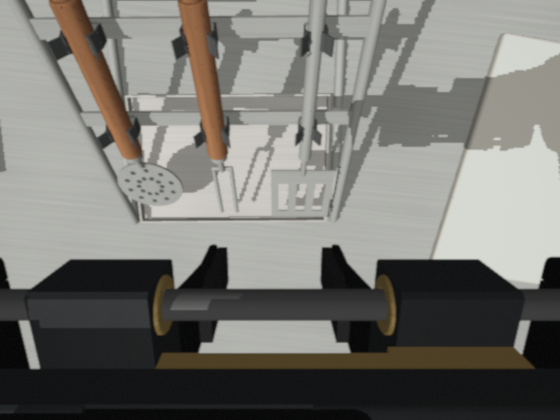

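View pics/r_sidez.png

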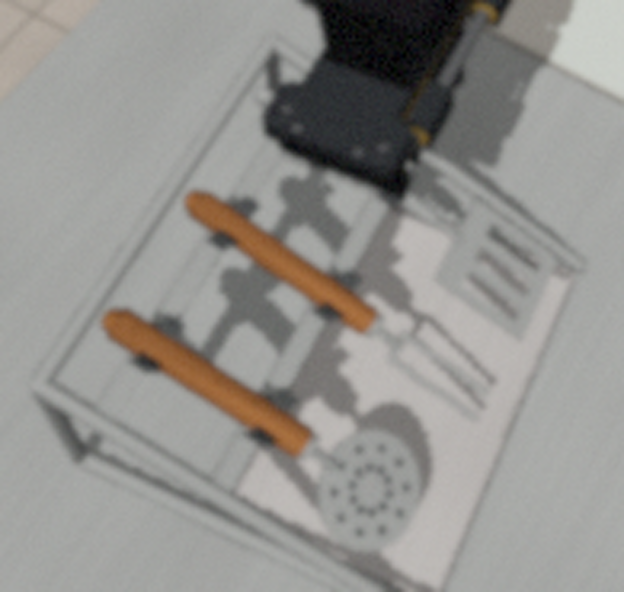

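```bash
python3 - <<'E'
from ov import *
r=cv2.imread("pics/r_wrist.png");q=cv2.imread("pics/q_wrist.png")
f=lambda im,y0,y1,x0,x1,s:cv2.resize(im[y0:y1,x0:x1],None,fx=s,fy=s,interpolation=cv2.INTER_CUBIC)
cv2.imwrite("pics/r_z.png",f(r,0,200,50,350,2.6))
cv2.imwrite("pics/q_z.png",f(q,270,370,220,350,5))
K=cam("wrist")[0]
L=lambda n:(K,np.load(n)[:3],R.from_rotvec(np.load(n)[3:]).as_matrix())
cr,cq,cj=L("r_wrist.npy"),L("q.npy"),L("j.npy")
X,Y,Z=rack(.103);M=np.c_[X,Y,Z]
F=np.array([.565,.2382,.15]);S=np.array([.574,.1466,.15])
for seat,n in((F,"fork"),(S,"turner")):
  for dz in(0,.006):
    print(n,dz,[np.round(proj(cr,seat+X*x+Z*dz),1) for x in (.03,0,-.045,-.075,-.08)])
print("fork front",M.T@(tri([(cr,217.5,158),(cq,275,345)])-F)*1000)
print("turner front",M.T@(tri([(cr,306,160),(cj,275,349)])-S)*1000)
E
```

```text
fork 0 [array([201.6,  57.6]), array([207.2,  90.2]), array([214.2, 130.7]), array([218. , 153.3]), array([218.6, 156.8])]
fork 0.006 [array([200.6,  61.4]), array([206.4,  94.1]), array([213.5, 134.6]), array([217.5, 157.2]), array([218.1, 160.7])]
turner 0 [array([313.7,  58.1]), array([310.7,  90.6]), array([306.9, 131. ]), array([304.8, 153.7]), array([304.5, 157.1])]
turner 0.006 [array([314.2,  61.8]), array([311.1,  94.5]), array([307.3, 135. ]), array([305.2, 157.6]), array([304.8, 161. ])]
fork front [-73.9792  -0.1994   7.8408]
turner front [-78.7697  -0.6259   6.4759]
```

View pics/r_z.png

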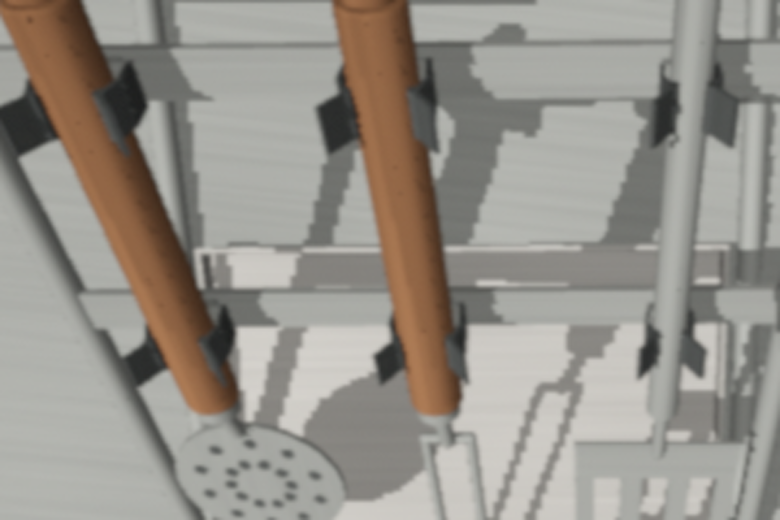

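View pics/q_z.png

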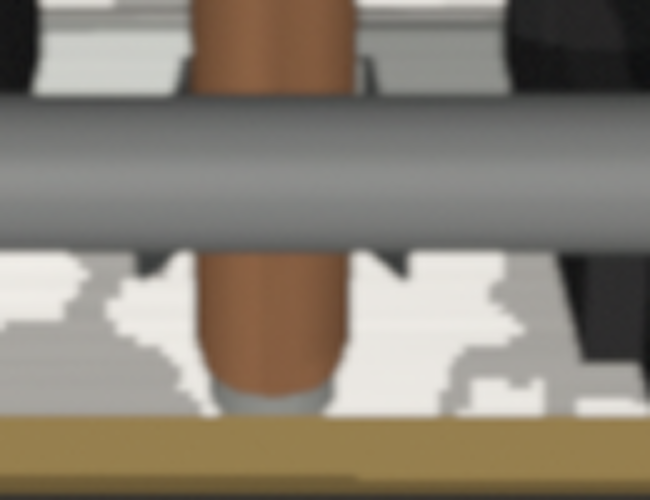

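View pics/r_top.png

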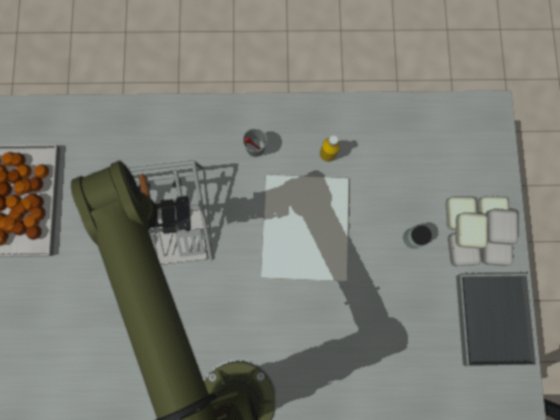

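```bash
python3 -c "
from bench import ctrl
s=ctrl.get_state();print(s['time'],s['qd'],s['ft_force']);print(ctrl.close_job())"
```

```text
25.75 [ 0.00074983  0.00069753 -0.00016652  0.00155322  0.00089195  0.00214693
  0.00164166] [-0.11718394 -0.28908551 -0.29945166]
the job is handed in; nothing more can be done
None
```

I pressed the turner into the small clips (right-hand place) and the fork into the free large clips (middle place), both with the working end down the slope. I released them, backed the arm clear and handed the job in at about 25.8 s; no verdict was reported.

**What the last checks showed**
- **Seating:** during each press the clips first pulled the handle in with about 8 N. It then met a hard stop, at about 25 N for the turner and 17 N for the fork.
- **Position:** in the final wrist and side pictures both handles lie in their upper and lower clips, parallel to the seat axes and within about 1 mm across. They look as deep as the skimmer's handle.
- **Bystanders:** in the final top view (pot at pixel 255,143, bottle at 329,150, jar at 421,235) the pot, jar and bottle stand where they started. The skimmer is still in its clips.
- **Robot:** the force reading at the end was near zero, so nothing was being touched.

**What disagreed**
- **Depth:** triangulating the lower handle ends put them 6 to 8 mm further out than the seat axis. I took that as seeing the handles' near surface, not the axis, since the handle widths and hard stops fitted full seating. The depth was not measured independently to 3 mm.
- **Joint range:** early on, while the turner was being carried to the rack, one move was cut short and joint 2 read -0.3007 rad against its -0.3 rad limit. I moved straight away from it, and no fault was reported.

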